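# Reload the plug gauges in reverse order for the measuring machine

## Robot

A 6-joint arm with a two-finger parallel gripper is mounted at the origin on the work surface. World frame = base frame: x ahead of the robot, y to its left, z up, the work surface at z = 0. Lengths are in m, angles in degrees, forces in N, time in s.
With the tool pointing down it reaches from about 0.4 to 0.825 m from the base axis. Payload 7 kg.
Tool frame: the origin (TCP) lies midway between the tips of the shut fingers; the grasp point (between the pads) lies 19 mm behind it; z points along the fingers, y is the line along which they close (so a half turn about z gives the same grasp; the last joint's range is limited). The gripper opens to 88 mm and grips with 3 to 60 N. Pads are 19 mm wide; open, the fingers measure 130 mm over their backs; the gripper's body (78 mm by 193 mm) begins 47 mm behind the grasp point.
Start: joints at [92.08, 20.546, 0.682, 0, -70.136, -16.507], TCP at [0.168, 0.654, 0.227] pointing down, gripper open.
Joint ranges: [-176.03, 176.03], [-82.01, 121.73], [-58.28, 71.71], [-173.87, 95.51], [-174.79, -0.11], [-173.66, 173.66]. Speed limits (degrees/s): [136.94, 136.94, 172.46, 180, 180, 180].

## Interface

Orientations are given as [roll, pitch, yaw] about the fixed x, y, z axes, in that order (R = Rz(yaw) Ry(pitch) Rx(roll)).
In Python, from plant import ctrl, viewer, close_job gives the robot as it stands. The module is installed in compiled form; this text tells all that it offers.
- The arm moves only by the tool step_arm, never from a script. Its argument "moves" is a list that holds one entry, the list of rows, each a list of 5 numbers: the shift along the world's x, y, z in cm, then the turn about the world's z in rad, then the finger opening in cm, from 0 to 8.76. In form: [[[tx, ty, tz, twist, grip], ...]]. A call has 1 to 10 rows; each row shifts and turns the commanded pose from where the row before left it; what a row does not reach is not made up. A row lasts 1/10 s, in which the tool goes at most 50 mm and 8.59 degrees, less where a joint would pass 70% of its speed; a pose out of reach is approached as far as the arm can. A call with a gripper value outside its range is refused whole. The fingers move at their own pace and stop on an object; the grip force is fixed at half the most. Time passes only in rows, so rows that do not move let the fingers close. It gives the time, the measured TCP pose, the force, the opening and the grip force at its end, in the units of the state.
- ctrl.get_obs(): the state, without advancing time (a new reading comes with each control period).
- viewer.snapshot(name): name is "scene" or "top" or "wrist"; returns (picture, depth): 384x512x3 uint8, blue, green, red; 384x512 float32, m along the optical axis (not along the pixel's ray), 0 where there is no reading.
- viewer.camera_info(name): a dict with "camera_matrix" (3x3 intrinsics, pixels), "eye" and "orientation" of the camera in the world. Camera axes: x right, y down, z forward; pixel columns grow to the right and rows downward; lengths in m; the calibration is good to about 2 mm. A picture is of the moment at which its call begins: read the wrist's pose just before it. camera_info takes no time and is no camera call; for the wrist camera it gives the pose at the moment of the call.
- close_job(): hands the job in; it is judged then, once.
The state is a dict: "clock": time; "joint_pos": joint angles; "qvel": joint speeds; "tau": joint torques, N m; "tool_pos": TCP position; "orientation": TCP orientation; "force": force on the tool from outside, world axes, zero at the start; "moment": the same for the moment, N m; "opening": finger opening in m; "gripper_force": force on a finger pad.
Only numpy, scipy, OpenCV 4.12 (cv2) and the standard library are available. Lean on these libraries where they do the work, as an engineer would, in place of code of your own. Each camera call takes 0.05 s, during which the arm holds its last target. There are 200 camera calls.

## Task

Move the four coloured plug gauges from the aluminium rack to the rack with the white seats, one in each seat, in reverse order: the gauge that stood nearest the orange bar of its rack goes to the seat farthest from the orange bar of the white-seated rack, the second nearest to the second farthest, and so on. Leave all four standing upright on the floors of their seats, released and still, and never tip one over on the way.

Things in the scene. Friction and masses are not known exactly. Their poses are not given: they have to be found in the camera images.
- gauge_red_mid (a point): Centre, half-way up, of the red plug gauge: a loose upright piece 75 mm tall, about 0.2 kg: a bright steel disc foot (34 mm diameter, 20 mm high) under a plain red cylindrical handle (24 mm diameter, 55 mm high), coaxial. Its z axis points up along the handle; the point is 37.5 mm above the underside. At the start it stands in the red seat.
- seat_red: The red seat, fixed in the source rack: an open square tray, 60 mm outside, 52 mm inside, 14 mm high, floor 4 mm thick; it holds the red gauge at the start and stays behind, marking where that gauge stood. Origin: centre of its underside, 12 mm above the work surface; x and y axes parallel to the source rack's.
- gauge_blue_mid (a point): Centre, half-way up, of the blue plug gauge: a loose upright piece 75 mm tall, about 0.2 kg: a bright steel disc foot (34 mm diameter, 20 mm high) under a plain blue cylindrical handle (24 mm diameter, 55 mm high), coaxial. Its z axis points up along the handle; the point is 37.5 mm above the underside. At the start it stands in the blue seat.
- seat_blue: The blue seat, fixed in the source rack: an open square tray, 60 mm outside, 52 mm inside, 14 mm high, floor 4 mm thick; it holds the blue gauge at the start and stays behind, marking where that gauge stood. Origin: centre of its underside, 12 mm above the work surface; x and y axes parallel to the source rack's.
- gauge_yellow_mid (a point): Centre, half-way up, of the yellow plug gauge: a loose upright piece 75 mm tall, about 0.2 kg: a bright steel disc foot (34 mm diameter, 20 mm high) under a plain yellow cylindrical handle (24 mm diameter, 55 mm high), coaxial. Its z axis points up along the handle; the point is 37.5 mm above the underside. At the start it stands in the yellow seat.
- seat_yellow: The yellow seat, fixed in the source rack: an open square tray, 60 mm outside, 52 mm inside, 14 mm high, floor 4 mm thick; it holds the yellow gauge at the start and stays behind, marking where that gauge stood. Origin: centre of its underside, 12 mm above the work surface; x and y axes parallel to the source rack's.
- gauge_green_mid (a point): Centre, half-way up, of the green plug gauge: a loose upright piece 75 mm tall, about 0.2 kg: a bright steel disc foot (34 mm diameter, 20 mm high) under a plain green cylindrical handle (24 mm diameter, 55 mm high), coaxial. Its z axis points up along the handle; the point is 37.5 mm above the underside. At the start it stands in the green seat.
- seat_green: The green seat, fixed in the source rack: an open square tray, 60 mm outside, 52 mm inside, 14 mm high, floor 4 mm thick; it holds the green gauge at the start and stays behind, marking where that gauge stood. Origin: centre of its underside, 12 mm above the work surface; x and y axes parallel to the source rack's.
- source_rack: Source rack: fixed bright aluminium plate 290 x 76 x 12 mm, origin at the centre of its underside (z = 0). x runs along the row; an orange bar (12 mm thick, top at 30 mm) stands across its +x end. Four seats at y = 0, x = -96, -32, 32, 96 mm: the coloured ones, in any order, each with its gauge at the start.
- target_rack: Target rack: fixed dark steel plate 290 x 76 x 12 mm, origin at the centre of its underside (z = 0). x runs along the row; an orange bar (12 mm thick, top at 30 mm) stands across its +x end. Four seats at y = 0, x = -96, -32, 32, 96 mm: white open trays, empty at the start, 52 mm inside, walls 4 mm; rims 26 mm, floors 16 mm up, as in the source rack. A gauge in one has its centre at 53.5 mm.
Mind the look-alikes: they are no part of the job. Leave any black look-alike of the part that bears gauge_green_mid alone. Leave any black look-alike of the part that bears gauge_blue_mid alone.

How it is judged (in metres and radians):
At the end, for the whole second after the job is handed in: Each gauge stands in the white-seated rack, in the seat that mirrors its old place (nearest the orange bar becomes farthest): its centre within 12 mm of that seat's centre along and across the rack, 48 to 59 mm above the work surface, tilted less than 0.12 rad, at rest (under 10 mm/s and 0.1 rad/s) (((x of seat_red in the frame of source_rack between -1 and -0.064 m and x of gauge_red_mid in the frame of target_rack between 0.084 and 0.108 m) or (x of seat_red in the frame of source_rack between -0.064 and 0 m and x of gauge_red_mid in the frame of target_rack between 0.02 and 0.044 m) or (x of seat_red in the frame of source_rack between 0 and 0.064 m and x of gauge_red_mid in the frame of target_rack between -0.044 and -0.02 m) or (x of seat_red in the frame of source_rack between 0.064 and 1 m and x of gauge_red_mid in the frame of target_rack between -0.108 and -0.084 m)) and y of gauge_red_mid in the frame of target_rack between -0.012 and 0.012 m and z of gauge_red_mid in the frame of target_rack between 0.048 and 0.059 m and angle between each of gauge_red_mid, gauge_blue_mid, gauge_yellow_mid, gauge_green_mid's own z axis and vertical below 0.12 rad and linear speed of each of gauge_red, gauge_blue, gauge_yellow, gauge_green below 0.01 m/s and angular speed of each of gauge_red, gauge_blue, gauge_yellow, gauge_green below 0.1 rad/s and ((x of seat_blue in the frame of source_rack between -1 and -0.064 m and x of gauge_blue_mid in the frame of target_rack between 0.084 and 0.108 m) or (x of seat_blue in the frame of source_rack between -0.064 and 0 m and x of gauge_blue_mid in the frame of target_rack between 0.02 and 0.044 m) or (x of seat_blue in the frame of source_rack between 0 and 0.064 m and x of gauge_blue_mid in the frame of target_rack between -0.044 and -0.02 m) or (x of seat_blue in the frame of source_rack between 0.064 and 1 m and x of gauge_blue_mid in the frame of target_rack between -0.108 and -0.084 m)) and y of gauge_blue_mid in the frame of target_rack between -0.012 and 0.012 m and z of gauge_blue_mid in the frame of target_rack between 0.048 and 0.059 m and ((x of seat_yellow in the frame of source_rack between -1 and -0.064 m and x of gauge_yellow_mid in the frame of target_rack between 0.084 and 0.108 m) or (x of seat_yellow in the frame of source_rack between -0.064 and 0 m and x of gauge_yellow_mid in the frame of target_rack between 0.02 and 0.044 m) or (x of seat_yellow in the frame of source_rack between 0 and 0.064 m and x of gauge_yellow_mid in the frame of target_rack between -0.044 and -0.02 m) or (x of seat_yellow in the frame of source_rack between 0.064 and 1 m and x of gauge_yellow_mid in the frame of target_rack between -0.108 and -0.084 m)) and y of gauge_yellow_mid in the frame of target_rack between -0.012 and 0.012 m and z of gauge_yellow_mid in the frame of target_rack between 0.048 and 0.059 m and ((x of seat_green in the frame of source_rack between -1 and -0.064 m and x of gauge_green_mid in the frame of target_rack between 0.084 and 0.108 m) or (x of seat_green in the frame of source_rack between -0.064 and 0 m and x of gauge_green_mid in the frame of target_rack between 0.02 and 0.044 m) or (x of seat_green in the frame of source_rack between 0 and 0.064 m and x of gauge_green_mid in the frame of target_rack between -0.044 and -0.02 m) or (x of seat_green in the frame of source_rack between 0.064 and 1 m and x of gauge_green_mid in the frame of target_rack between -0.108 and -0.084 m)) and y of gauge_green_mid in the frame of target_rack between -0.012 and 0.012 m and z of gauge_green_mid in the frame of target_rack between 0.048 and 0.059 m); the robot touches nothing.
It fails at once if the red gauge is tipped over (angle between gauge_red_mid's own z axis and vertical above 0.7 rad).
It fails at once if the blue gauge is tipped over (angle between gauge_blue_mid's own z axis and vertical above 0.7 rad).
It fails at once if the yellow gauge is tipped over (angle between gauge_yellow_mid's own z axis and vertical above 0.7 rad).
It fails at once if the green gauge is tipped over (angle between gauge_green_mid's own z axis and vertical above 0.7 rad).
It also fails if it takes over 125 s, if anything falls off the work surface, if the arm or the gripper's body presses on something with over 40 N, if the wrist force passes 120 N, or if a joint passes its speed limit or range.

## Working session

There is one attempt and no reset: what is moved stays moved. The work goes in short steps, Python scripts to look and compute and a tool call to move; the robot and the scene stay as the last step left them, time stands still between calls to the robot, and variables do not carry over. Pictures are saved under pics/ and viewed, at most 14 in all, crops included, and the job is handed in when it is done.

Besides the shell and the picture viewer there is one more tool, called after ">>>" in YAML: its name, and indented under it one key for each argument. step_arm: Moves the arm, as the interface text tells. Its arguments: {"type":"object","properties":{"moves":{"type":"array","items":{"type":"array","items":{"type":"array","items":{"type":"number"}}}}},"required":["moves"]}

```bash
mkdir -p pics
python3 - <<'E'
from plant import ctrl, viewer
import cv2,numpy as np
for n in("scene","top"):
    p,d=viewer.snapshot(n); cv2.imwrite(f"pics/{n}0.png",p); np.savez(f"{n}0.npz",p=p,d=d)
    i=viewer.camera_info(n); print(n,i)
o=ctrl.get_obs();print(o["clock"],o["tool_pos"],o["orientation"],o["opening"])
E
```

```text
scene {'camera_matrix': array([[354.10656464,   0.        , 258.42369921],
       [  0.        , 354.10656464, 191.56327716],
       [  0.        ,   0.        ,   1.        ]]), 'eye': array([1.06837116, 0.1313297 , 0.6131235 ]), 'orientation': array([-136.42508999,    0.17536066,  106.29847711])}
top {'camera_matrix': array([[444.99503842,   0.        , 261.77017511],
       [  0.        , 444.99503842, 191.96184019],
       [  0.        ,   0.        ,   1.        ]]), 'eye': array([ 0.44141112, -0.01910456,  0.88148158]), 'orientation': array([-171.26511773,   -0.6225872 ,  -90.91481644])}
0.1 [0.1680826  0.65330542 0.22573841] [ 1.79918378e+02 -5.69597998e-03 -1.44333054e+01] 0.08757156407833565
```

View pics/top0.png

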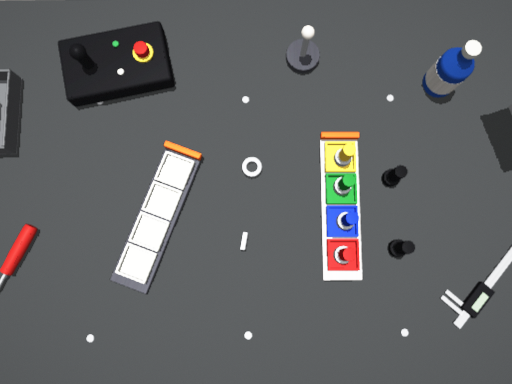

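View pics/scene0.png

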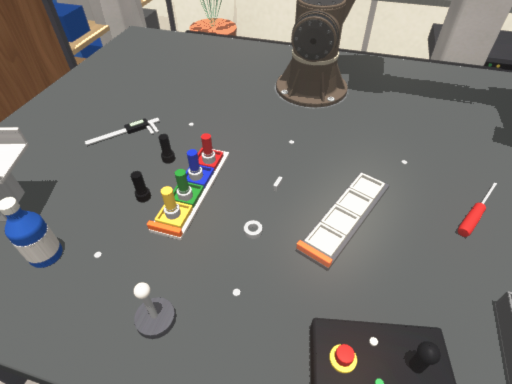

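The top view shows the source rack near (341,205), with its orange bar at (340,135). From the bar the order is yellow, green, blue, red, and two black look-alikes stand to the right at (395,176) and (400,248). The target rack runs from its bar at (182,150) to (137,265).

```bash
cat > h.py <<'E'
import numpy as np,cv2
from scipy.spatial.transform import Rotation as R
def cloud(d,i):
    K=i["camera_matrix"];v,u=np.indices(d.shape)
    c=np.stack([(u-K[0,2])*d/K[0,0],(v-K[1,2])*d/K[1,1],d],-1)
    return c@R.from_euler("xyz",i["orientation"],degrees=True).as_matrix().T+i["eye"]
def mask(p,col):
    h,s,v=[x.astype(int) for x in cv2.split(cv2.cvtColor(p,cv2.COLOR_BGR2HSV))]
    if col=="white": return (s<40)&(v>150)
    if col=="black": return v<40
    a,b={"red":(-5,5),"orange":(7,18),"yellow":(22,33),"green":(50,75),"blue":(108,125)}[col]
    hh=np.where(h>170,h-180,h); return (hh>=a)&(hh<=b)&(s>150)&(v>60)
E
python3 - <<'E'
from plant import viewer
from h import *
np.set_printoptions(precision=4,suppress=True)
z=np.load("top0.npz");p,d=z["p"],z["d"];P=cloud(d,viewer.camera_info("top"))
v,u=np.indices(d.shape)
def rect(m): 
    r=cv2.minAreaRect((P[m][:,:2]*1000).astype(np.float32)); return np.round(r[0],1),np.round(r[1],1),round(r[2],1)
src=(abs(u-345)<35)&(v>125)&(v<285)&(d>0)
tgt=(u>105)&(u<205)&(v>135)&(v<295)&(d>0)
for c in("red","blue","green","yellow"):
    m=src&mask(p,c); t=m&(P[...,2]>.083)
    s=m&(P[...,2]>.021)&(P[...,2]<.03)
    print(c,m.sum(),"top",t.sum(),np.median(P[t],0),rect(t),"rim",rect(s),np.median(P[s],0)[2])
for n,r in(("src",src),("tgt",tgt)):
    m=r&mask(p,"orange");print(n,"bar",rect(m&(P[...,2]>.022)),P[m].max(0)[2])
    k=r&(P[...,2]>.007)&(P[...,2]<.033); k=cv2.erode(k.astype(np.uint8),np.ones((2,2)))>0;print(" rack",rect(k))
w=tgt&mask(p,"white");print("white",rect(w),np.percentile(P[w][:,2],[1,10,50,90,99]))
rim=w&(P[...,2]>.022);print(rect(rim))
# look-alikes
b=(u>375)&(u<420)&(v>160)&(v<265)&(P[...,2]>.06)&(d>0)
for lo,hi in((160,210),(210,265)):
    t=b&(v>lo)&(v<hi);print("blk",np.median(P[t],0))
E
```

```text
red 796 top 147 [ 0.45   -0.1809  0.0912] (array([ 450.3, -181.2]), array([21.7, 23.4]), 18.4) rim (array([ 450.9, -182.9]), array([59.9, 56.8]), 89.2) 0.02611924628934148
blue 798 top 139 [ 0.515  -0.1886  0.0914] (array([ 515.3, -188.4]), array([21.5, 21.9]), 88.5) rim (array([ 514.9, -184.2]), array([58.4, 56.8]), 88.5) 0.026443956037221383
green 735 top 133 [ 0.5827 -0.1858  0.0915] (array([ 582.9, -186. ]), array([21.6, 22.2]), 1.6) rim (array([ 577.9, -185. ]), array([59.9, 57.5]), 89.3) 0.026229190325586627
yellow 238 top 26 [ 0.6349 -0.1829  0.089 ] (array([ 640.2, -187.1]), array([16.3, 23.1]), 86.1) rim (array([ 641.8, -184.4]), array([57.2, 56.7]), 88.1) 0.02412608105463232
src bar (array([ 685.3, -186.5]), array([74.9, 11.2]), 89.3) 0.03445265131553954
 rack (array([ 547. , -185.2]), array([ 75.8, 287.8]), 89.3)
tgt bar (array([660.2, 125.5]), array([75.7, 12.5]), 68.4) 0.03355549691318205
 rack (array([529.9, 175. ]), array([ 74.2, 287.2]), 68.5)
white (array([531.3, 178.7]), array([ 66.4, 259.7]), 68.4) [0.0114 0.0145 0.0173 0.0269 0.029 ]
(array([530.9, 176.3]), array([ 61.7, 252.1]), 68.5)
blk [ 0.6007 -0.2854  0.0754]
blk [ 0.4625 -0.2903  0.0751]
```

>>> step_arm:
  moves:
    - [[2.5,-3.2,0,0,6],[2.5,-3.2,0,0,6],[2.5,-3.2,0,0,6],[2.5,-3.2,0,0,6],[2.5,-3.2,0,0,6],[2.5,-3.2,0,0,6],[2.5,-3.2,0,0,6],[2.5,-3.2,0,0,6],[2.5,-3.2,0,0,6],[2.5,-3.2,0,0,6]]

```text
clock: 1.1
tool_pos: [0.4188, 0.3321, 0.2265]
orientation: [180.0, 0.0, -14.4]
force: [0.8, 1.5, 0.0]
opening: 0.0599
gripper_force: 0.0
```

Run:
```python
from plant import viewer
from h import *
np.set_printoptions(precision=4,suppress=True)
z=np.load("top0.npz");p,d=z["p"],z["d"];P=cloud(d,viewer.camera_info("top"))
v,u=np.indices(d.shape)
for lo,hi in((140,170),(172,195),(205,230),(235,265)):
    t=(abs(u-345)<25)&(v>lo)&(v<hi)&(P[...,2]>.085)&(d>0)
    r=cv2.minEnclosingCircle((P[t][:,:2]*1000).astype(np.float32));print(t.sum(),np.median(P[t],0),r)
```

```text
138 [ 0.6398 -0.1899  0.0911] ((640.458251953125, -189.95669555664062), 12.087577819824219)
137 [ 0.5838 -0.1858  0.0915] ((583.9402465820312, -185.94015502929688), 11.957907676696777)
145 [ 0.515  -0.1886  0.0914] ((515.0299072265625, -189.00144958496094), 11.827116012573242)
150 [ 0.4507 -0.1804  0.0912] ((450.91546630859375, -180.98504638671875), 11.803848266601562)
```

>>> step_arm:
  moves:
    - [[1.3,-4,0,0.024,6],[1.3,-4,0,0.024,6],[1.3,-4,0,0.024,6],[1.3,-4,0,0.024,6],[1.3,-4,0,0.024,6],[1.3,-4,0,0.024,6],[1.3,-4,0,0.024,6],[1.3,-4,0,0.024,6],[1.3,-4,0,0.024,6],[1.3,-4,0,0.024,6]]

```text
clock: 2.1
tool_pos: [0.5482, -0.068, 0.2264]
orientation: [-180.0, 0.0, -0.6]
force: [1.2, 0.4, -0.5]
opening: 0.06
gripper_force: 0.0
```

>>> step_arm:
  moves:
    - [[1.2,-4,-2,0,6],[1.2,-4,-2,0,6],[1,-3.8,-2,0,6],[0,0,0,0,6]]

```text
clock: 2.5
tool_pos: [0.5806, -0.1879, 0.1623]
orientation: [-180.0, 0.4, -0.9]
force: [-0.7, 0.1, -0.7]
opening: 0.0599
gripper_force: 0.0
```

>>> step_arm:
  moves:
    - [[0.1,0,0,0,6],[0,0,-3,0,6],[0,0,-3,0,6],[0,0,-3,0,6],[0,0,-2.6,0,6],[0,0,0,0,6],[0,0,0,0,6]]

```text
clock: 3.2
tool_pos: [0.5838, -0.1835, 0.0516]
orientation: [180.0, -0.0, -0.6]
force: [0.1, 0.8, 0.5]
opening: 0.0599
gripper_force: 0.0
```

>>> step_arm:
  moves:
    - [[0,-0.2,-0.2,0,4],[0,0,0,0,3],[0,0,0,0,1.5],[0,0,0,0,1.5],[0,0,0,0,1.5]]

```text
clock: 3.7
tool_pos: [0.5833, -0.1864, 0.049]
orientation: [180.0, -0.0, -0.7]
force: [-0.8, -1.0, 1.7]
opening: 0.0255
gripper_force: 0.8
```

>>> step_arm:
  moves:
    - [[0,0,0,0,1.5],[0,0,0,0,1.5],[0,0,0,0,1.5],[0,0,1,0,1.5],[0,0,2,0,1.5],[0,0,3,0,1.5],[0,0,3,0,1.5],[0,0,0,0,1.5]]

```text
clock: 4.5
tool_pos: [0.5857, -0.1867, 0.1434]
orientation: [179.9, -0.4, -0.6]
force: [0.2, -0.4, -1.6]
opening: 0.024
gripper_force: 30.0
```

>>> step_arm:
  moves:
    - [[-0.8,2,0,-0.036,1.5],[-0.8,4,0,-0.036,1.5],[-0.8,4,0,-0.036,1.5],[-0.8,4,0,-0.036,1.5],[-0.8,4,0,-0.036,1.5],[-0.8,4,0,-0.036,1.5],[-0.8,4,0,-0.036,1.5],[-0.8,4,0,-0.036,1.5],[-0.8,4,0,-0.036,1.5],[-1,2,0,-0.036,1.5]]

```text
clock: 5.5
tool_pos: [0.5006, 0.1763, 0.1382]
orientation: [-180.0, 0.0, -21.3]
force: [-0.1, 0.1, -3.4]
opening: 0.0238
gripper_force: 30.0
```

>>> step_arm:
  moves:
    - [[0,1.4,0,0,1.5],[0,0,0,0,1.5],[0,0,0,0,1.5],[0,0,0,0,1.5]]

```text
clock: 5.9
tool_pos: [0.5012, 0.1868, 0.1383]
orientation: [180.0, 0.0, -21.3]
force: [-0.5, -0.1, -1.6]
opening: 0.0234
gripper_force: 30.0
```

>>> step_arm:
  moves:
    - [[0,0.1,-3,0,1.5],[0,0,-3,0,1.5],[0,0,-1.5,0,1.5],[0,0,-0.7,0,1.5],[0,0,-0.5,0,1.5],[0,0,0,0,1.5],[0,0,0,0,1.5]]

```text
clock: 6.6
tool_pos: [0.5018, 0.1889, 0.0523]
orientation: [-179.9, -0.0, -21.3]
force: [0.1, 0.3, -2.2]
opening: 0.0237
gripper_force: 30.0
```

>>> step_arm:
  moves:
    - [[0,0,-0.2,0,1.5],[0,0,-0.1,0,1.5],[0,0,0,0,1.5]]

```text
clock: 6.9
tool_pos: [0.5014, 0.1889, 0.0489]
orientation: [-180.0, -0.0, -21.3]
force: [0.6, -0.9, -1.7]
opening: 0.0236
gripper_force: 30.0
```

Run:
```python
from plant import ctrl,viewer
from h import *
p,d=viewer.snapshot("scene")
cv2.imwrite("pics/s1.png",cv2.resize(p[140:300,250:460],None,fx=3,fy=3))
p,d=viewer.snapshot("wrist");cv2.imwrite("pics/w1.png",p)
o=ctrl.get_obs();print(o["tool_pos"],o["force"])
```

```text
[0.50140757 0.18890832 0.04888216] [-0.89640171  0.18731808 -0.97706639]
```

View pics/s1.png

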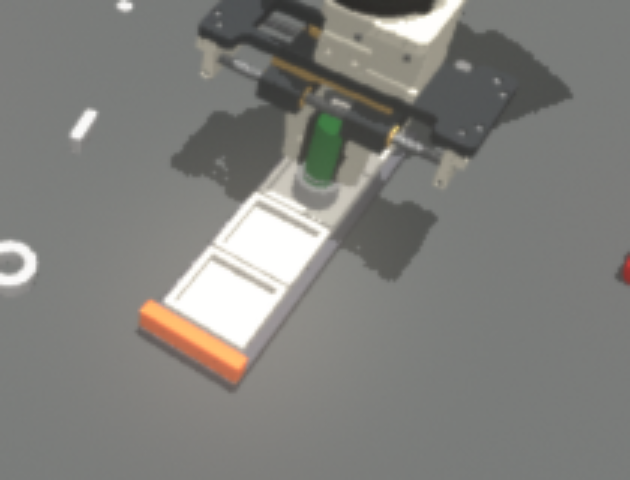

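View pics/w1.png

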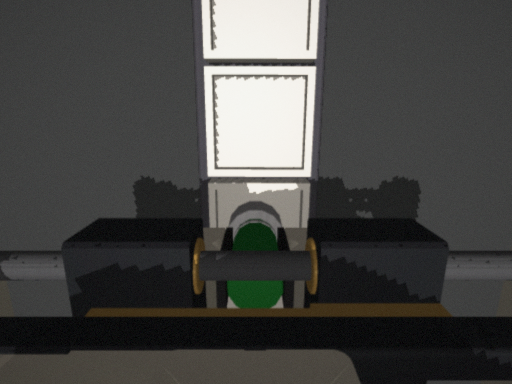

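The scene crop shows the green gauge at (320,150) in the third seat from the bar. The wrist view shows it centred across the rack, at column 255 with the tray centre near 260. I'll release it.

>>> step_arm:
  moves:
    - [[0,0,-0.1,0,1.5],[0,0,0,0,2.6],[0,0,0,0,3.5],[0,0,0,0,5],[0,0,1,0,6],[0,0,3,0,6],[0,0,4,0,6],[0,0,2,0,6]]

```text
clock: 7.8
tool_pos: [0.5024, 0.1894, 0.1514]
orientation: [-179.8, -0.1, -21.3]
force: [1.2, 0.2, -0.3]
opening: 0.0596
gripper_force: 0.0
```

```bash
cat > chk.py <<'E'
from plant import ctrl,viewer
from h import *
import sys
np.set_printoptions(precision=4,suppress=True)
o=ctrl.get_obs();print(o["clock"],o["tool_pos"],o["force"])
for cam in("top","scene"):
    p,d=viewer.snapshot(cam);P=cloud(d,viewer.camera_info(cam))
    a=np.radians(-21.5);M=np.array([[np.cos(a),np.sin(a)],[-np.sin(a),np.cos(a)]])
    for c in("red","blue","green","yellow"):
        t=mask(p,c)&(P[...,2]>.083)&(P[...,2]<.1)&(d>0)&(P[...,1]>.05)&(P[...,0]<.68)
        if t.sum()>5:
            q=P[t];m=cv2.minEnclosingCircle((q[:,:2]*1000).astype(np.float32))
            print(cam,c,t.sum(),m,np.median(q,0)[2],"rack",M@(np.array(m[0])-[530.7,176.2]))
cv2.imwrite(sys.argv[1],p)
E
python3 chk.py pics/s2.png
```

```text
7.8 [0.5024 0.1894 0.1514] [ 1.2029  0.2037 -0.2798]
```

>>> step_arm:
  moves:
    - [[1.4,-3.8,0,0.036,6],[1.4,-3.8,0,0.036,6],[1.4,-3.8,0,0.036,6],[1.4,-3.8,0,0.036,6],[1.4,-3.8,0,0.036,6],[1.4,-3.8,0,0.036,6],[1.4,-3.8,0,0.036,6],[1.4,-3.8,0,0.036,6],[1.4,-3.8,0,0.036,6],[1.3,-3.8,0,0.036,6]]

```text
clock: 8.9
tool_pos: [0.6402, -0.193, 0.1471]
orientation: [-180.0, 0.1, -0.6]
force: [0.1, 1.0, -0.0]
opening: 0.0602
gripper_force: 0.0
```

```bash
python3 chk.py pics/s2.png
```

```text
8.9 [ 0.6402 -0.193   0.1471] [ 0.1261  0.9633 -0.0266]
```

Run:
```python
from plant import viewer
from h import *
a,d=viewer.snapshot("top");b,_=viewer.snapshot("scene");P=cloud(d,viewer.camera_info("top"))
cv2.imwrite("pics/c3.png",np.hstack([a[100:384,60:440],b[100:384,120:500]]))
t=mask(a,"green");print(t.sum(),P[t])
```

```text
920 [[ 0.87341663  0.25119951  0.04786082]
 [ 0.87190786  0.25151598  0.04666907]
 [ 0.86903698  0.25294298  0.04816323]
 ...
 [ 0.54944864 -0.20903443  0.0182174 ]
 [ 0.54923725 -0.21067386  0.01967812]
 [ 0.54930849 -0.21281398  0.01888013]]
```

View pics/c3.png

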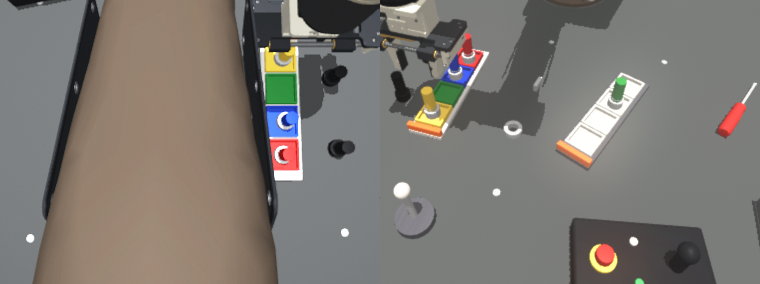

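The right half shows the green gauge upright in the third white seat, near (619,90). In the left half the arm hides the top view of the target rack. Next is yellow.

>>> step_arm:
  moves:
    - [[0,0.1,-2,0,6],[0,0,-3,0,6],[0,0,-3,0,6],[0,0,-1.8,0,6],[0,0,0,0,4],[0,0,0,0,3],[0,0,0,0,1.5],[0,0,0,0,1.5],[0,0,0,0,1.5],[0,0,0,0,1.5]]

```text
clock: 10.1
tool_pos: [0.6407, -0.1903, 0.0506]
orientation: [180.0, -0.1, -0.7]
force: [-0.5, 1.5, 4.2]
opening: 0.0232
gripper_force: 30.0
```

>>> step_arm:
  moves:
    - [[0,0,0,0,1.5],[0,0,0,0,1.5]]

```text
clock: 10.3
tool_pos: [0.6408, -0.1903, 0.0506]
orientation: [180.0, -0.1, -0.7]
force: [-1.1, 1.0, 5.9]
opening: 0.0232
gripper_force: 30.0
```

>>> step_arm:
  moves:
    - [[0,0,1,0,1.5],[0,0,2,0,1.5],[0,0,3,0,1.5],[0,0,3,0,1.5],[-0.8,1.6,0,-0.03,1.5],[-1.7,3.4,0,-0.03,1.5],[-1.7,3.4,0,-0.03,1.5],[-1.7,3.4,0,-0.03,1.5],[-1.7,3.4,0,-0.03,1.5],[-1.7,3.4,0,-0.03,1.5]]

```text
clock: 11.3
tool_pos: [0.5461, -0.0033, 0.1398]
orientation: [-180.0, 0.0, -11.1]
force: [0.5, -0.1, -1.6]
opening: 0.0233
gripper_force: 30.0
```

>>> step_arm:
  moves:
    - [[-1.7,3.4,0,-0.03,1.5],[-1.7,3.4,0,-0.03,1.5],[-1.7,3.4,0,-0.03,1.5],[-1.7,3.4,0,-0.03,1.5],[-1.7,3.4,0,-0.03,1.5],[-1.7,3.4,0,-0.03,1.5],[-0.4,1,0,0,1.5],[0,0,0,0,1.5],[0,0,0,0,1.5]]

```text
clock: 12.2
tool_pos: [0.4411, 0.2093, 0.1396]
orientation: [180.0, 0.0, -21.3]
force: [0.1, 0.7, -1.1]
opening: 0.0234
gripper_force: 30.0
```

>>> step_arm:
  moves:
    - [[0,0.2,-3,0,1.5],[0,0,-3,0,1.5],[0,0,-1.5,0,1.5],[0,0,-0.7,0,1.5],[0,0,-0.5,0,1.5],[0,0,-0.2,0,1.5],[0,0,-0.1,0,1.5],[0,0,0,0,1.5],[0,0,0,0,1.5]]

```text
clock: 13.1
tool_pos: [0.4417, 0.2119, 0.0505]
orientation: [-179.9, -0.0, -21.3]
force: [-0.7, -1.5, 4.5]
opening: 0.0235
gripper_force: 30.0
```

>>> step_arm:
  moves:
    - [[0,0,0,0,2.6],[0,0,0,0,3.5],[0,0,0,0,5],[0,0,1,0,6],[0,0,3,0,6],[0,0,4,0,6],[0,0,2,0,6]]

```text
clock: 13.8
tool_pos: [0.4423, 0.2125, 0.1533]
orientation: [-179.8, -0.1, -21.3]
force: [0.5, 1.0, -0.5]
opening: 0.0597
gripper_force: 0.0
```

>>> step_arm:
  moves:
    - [[0.7,-4,0,0.036,6],[0.7,-4,0,0.036,6],[0.7,-4,0,0.036,6],[0.7,-4,0,0.036,6],[0.7,-4,0,0.036,6],[0.7,-4,0,0.036,6],[0.7,-4,0,0.036,6],[0.7,-4,0,0.036,6],[0.7,-4,0,0.036,6],[1,-4,0,0.036,6]]

```text
clock: 14.8
tool_pos: [0.5142, -0.19, 0.1505]
orientation: [-180.0, -0.0, -0.6]
force: [1.0, 0.8, 0.6]
opening: 0.0598
gripper_force: 0.0
```

Run:
```python
from plant import viewer
from h import *
a,d=viewer.snapshot("top");b,_=viewer.snapshot("scene")
cv2.imwrite("pics/c4.png",np.hstack([a[100:384,60:440],b[100:384,120:500]]))
```

```text
(no output)
```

View pics/c4.png

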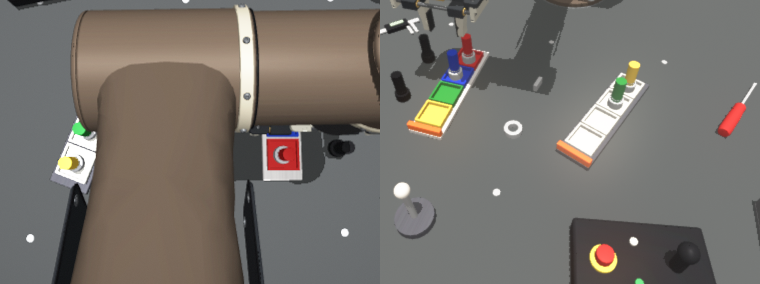

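Yellow at (633,75) and green at (620,93) both stand upright in the two seats farthest from the bar. Next is blue.

>>> step_arm:
  moves:
    - [[0,0.1,-2,0,6],[0,0,-3,0,6],[0,0,-3,0,6],[0,0,-2,0,6],[0,0,0,0,4],[0,0,0,0,3],[0,0,0,0,1.5],[0,0,0,0,1.5],[0,0,0,0,1.5],[0,0,0,0,1.5]]

```text
clock: 15.9
tool_pos: [0.5148, -0.1874, 0.0506]
orientation: [180.0, -0.1, -0.7]
force: [-1.1, -0.1, 5.1]
opening: 0.0232
gripper_force: 30.0
```

>>> step_arm:
  moves:
    - [[0,0,0,0,1.5],[0,0,0,0,1.5]]

```text
clock: 16.1
tool_pos: [0.5149, -0.1874, 0.0506]
orientation: [180.0, -0.1, -0.7]
force: [-0.8, 0.7, 7.7]
opening: 0.0232
gripper_force: 30.0
```

>>> step_arm:
  moves:
    - [[0,0,1,0,1.5],[0,0,2,0,1.5],[0,0,3,0,1.5],[0,0,3,0,1.5],[0.4,2,0,-0.036,1.5],[0.4,4,0,-0.036,1.5],[0.5,4,0,-0.036,1.5],[0.5,4,0,-0.036,1.5],[0.5,4,0,-0.036,1.5],[0.5,4,0,-0.036,1.5]]

```text
clock: 17.1
tool_pos: [0.5418, 0.0342, 0.1401]
orientation: [-180.0, 0.0, -13.1]
force: [1.3, 0.1, -1.7]
opening: 0.0233
gripper_force: 30.0
```

>>> step_arm:
  moves:
    - [[0.5,4,0,-0.036,1.5],[0.5,4,0,-0.036,1.5],[0.5,4,0,-0.036,1.5],[0.3,1.2,0,-0.036,1.5],[0,0,0,0,1.5],[0,0,0,0,1.5]]

```text
clock: 17.7
tool_pos: [0.5597, 0.1646, 0.1395]
orientation: [180.0, 0.0, -21.2]
force: [0.2, 0.4, -1.9]
opening: 0.0237
gripper_force: 30.0
```

>>> step_arm:
  moves:
    - [[0.1,0,-3,0,1.5],[0,0,-3,0,1.5],[0,0,-1.5,0,1.5],[0,0,-0.7,0,1.5],[0,0,-0.5,0,1.5],[0,0,-0.2,0,1.5],[0,0,-0.1,0,1.5],[0,0,0,0,1.5],[0,0,0,0,1.5]]

```text
clock: 18.6
tool_pos: [0.5616, 0.1647, 0.0506]
orientation: [-180.0, -0.1, -21.3]
force: [-1.7, -1.9, 4.9]
opening: 0.0232
gripper_force: 30.0
```

>>> step_arm:
  moves:
    - [[0,0,0,0,2.6],[0,0,0,0,3.5],[0,0,0,0,5],[0,0,1,0,6],[0,0,3,0,6],[0,0,4,0,6],[0,0,2,0,6]]

```text
clock: 19.3
tool_pos: [0.5626, 0.1653, 0.1536]
orientation: [-179.8, -0.2, -21.3]
force: [-0.1, 0.6, -0.7]
opening: 0.0594
gripper_force: 0.0
```

>>> step_arm:
  moves:
    - [[-1.1,-3.5,0,0.036,6],[-1.1,-3.5,0,0.036,6],[-1.1,-3.5,0,0.036,6],[-1.1,-3.5,0,0.036,6],[-1.1,-3.5,0,0.036,6],[-1.1,-3.5,0,0.036,6],[-1.1,-3.5,0,0.036,6],[-1.1,-3.5,0,0.036,6],[-1.1,-3.5,0,0.036,6],[-1.1,-3,0,0.036,6]]

```text
clock: 20.3
tool_pos: [0.4507, -0.1818, 0.1505]
orientation: [180.0, -0.1, -0.6]
force: [0.2, -0.7, -0.9]
opening: 0.0601
gripper_force: 0.0
```

>>> step_arm:
  moves:
    - [[0,0,-2,0,6],[0,0,-3,0,6],[0,0,-3,0,6],[0,0,-2,0,6],[0,0,0,0,4],[0,0,0,0,3],[0,0,0,0,1.5],[0,0,0,0,1.5],[0,0,0,0,1.5],[0,0,0,0,1.5]]

```text
clock: 21.3
tool_pos: [0.4518, -0.1803, 0.0505]
orientation: [180.0, -0.1, -0.7]
force: [-0.9, 1.5, 6.8]
opening: 0.0234
gripper_force: 30.0
```

>>> step_arm:
  moves:
    - [[0,0,0,0,1.5],[0,0,0,0,1.5]]

```text
clock: 21.5
tool_pos: [0.4519, -0.1803, 0.0505]
orientation: [180.0, -0.1, -0.7]
force: [-0.6, 1.1, 7.9]
opening: 0.0233
gripper_force: 30.0
```

>>> step_arm:
  moves:
    - [[0,0,1,0,1.5],[0,0,2,0,1.5],[0,0,3,0,1.5],[0,0,3,0,1.5],[1,1.8,0,-0.036,1.5],[1.8,3.4,0,-0.036,1.5],[1.8,3.4,0,-0.036,1.5],[1.8,3.4,0,-0.036,1.5],[1.8,3.4,0,-0.036,1.5],[1.8,3.4,0,-0.036,1.5]]

```text
clock: 22.5
tool_pos: [0.5513, 0.0091, 0.1401]
orientation: [-180.0, 0.0, -13.1]
force: [0.6, -0.5, -2.6]
opening: 0.0234
gripper_force: 30.0
```

>>> step_arm:
  moves:
    - [[1.8,3.4,0,-0.036,1.5],[1.8,3.4,0,-0.036,1.5],[1.8,3.4,0,-0.036,1.5],[1.4,3.1,0,-0.036,1.5],[0,0,0,0,1.5],[0,0,0,0,1.5]]

```text
clock: 23.1
tool_pos: [0.6187, 0.1413, 0.1392]
orientation: [179.9, 0.1, -21.2]
force: [-0.3, -0.4, -2.1]
opening: 0.0235
gripper_force: 30.0
```

>>> step_arm:
  moves:
    - [[0.1,0,-3,0,1.5],[0,0,-3,0,1.5],[0,0,-1.5,0,1.5],[0,0,-0.7,0,1.5],[0,0,-0.5,0,1.5],[0,0,-0.2,0,1.5],[0,0,0,0,1.5],[0,0,0,0,1.5]]

```text
clock: 23.9
tool_pos: [0.6206, 0.1409, 0.0515]
orientation: [-179.9, -0.1, -21.3]
force: [-0.2, 0.7, -2.3]
opening: 0.0233
gripper_force: 30.0
```

Lower 1 mm more, release, rise, then retreat toward the start so the top camera can see the rack.

>>> step_arm:
  moves:
    - [[0,0,-0.1,0,1.5],[0,0,0,0,1.5],[0,0,0,0,2.6],[0,0,0,0,3.5],[0,0,0,0,5],[0,0,1,0,6],[0,0,3,0,6],[0,0,4,0,6],[0,0,3,0,6],[0,0,0,0,6]]

```text
clock: 24.9
tool_pos: [0.623, 0.1417, 0.1657]
orientation: [-179.7, -0.4, -21.3]
force: [-0.2, 0.3, 0.3]
opening: 0.06
gripper_force: 0.0
```

>>> step_arm:
  moves:
    - [[-1,4,0,0,6],[-2,4,0,0,6],[-2,4,0,0,6],[-2,4,0,0,6],[-2,4,0,0,6],[-3,3,0,0,6],[-3,3,0,0,6],[-3,3,0,0,6],[-3,3,0,0,6],[-3,3,0,0,6]]

```text
clock: 25.9
tool_pos: [0.3787, 0.4916, 0.1598]
orientation: [-180.0, 0.0, -21.3]
force: [0.1, 1.4, -0.2]
opening: 0.0599
gripper_force: 0.0
```

>>> step_arm:
  moves:
    - [[-4,3,0,0,6],[-4,3,0,0,6],[-4,3,0,0,6],[-4,3,0,0,6],[-4,2,0,0,6],[0,0,0,0,6],[0,0,0,0,6]]

```text
clock: 26.6
tool_pos: [0.1789, 0.6309, 0.1593]
orientation: [180.0, -0.0, -21.2]
force: [0.3, -0.0, -0.8]
opening: 0.0598
gripper_force: 0.0
```

Run:
```python
from plant import viewer
from h import *
a,d=viewer.snapshot("top");b,_=viewer.snapshot("scene");P=cloud(d,viewer.camera_info("top"))
cv2.imwrite("pics/c5.png",np.hstack([a[100:384,60:440],b[100:384,120:500]]))
an=np.radians(-21.5);M=np.array([[np.cos(an),np.sin(an)],[-np.sin(an),np.cos(an)]])
v,u=np.indices(d.shape)
k=((u>100)&(u<210)&(v>130)&(v<295)&(P[...,2]>.08)&(P[...,2]<.11)&(d>0)).astype(np.uint8)
n,l=cv2.connectedComponents(k)
for i in range(1,n):
    q=P[l==i]
    if len(q)>20:
        c,r=cv2.minEnclosingCircle((q[:,:2]*1000).astype(np.float32));print(a[l==i].mean(0).round(),len(q),c,r,np.median(q[:,2]),M@(np.array(c)-[530.7,176.2]))
```

```text
[ 80.  81. 239.] 148 (619.4025268554688, 142.28085327148438) 11.746281623840332 0.09132986934406473 [94.9617982  0.9506149]
[238. 111.  74.] 153 (561.83349609375, 165.38499450683594) 12.019736289978027 0.09132630050866897 [32.9308645  1.3479934]
[106. 205.  86.] 156 (502.0299072265625, 189.5577850341797) 12.046231269836426 0.09105875601918917 [-31.57080259   1.92069369]
[126. 241. 244.] 164 (441.6407165527344, 212.72181701660156) 12.02073860168457 0.09117943563611036 [-96.24761265   1.34020353]
```

View pics/c5.png

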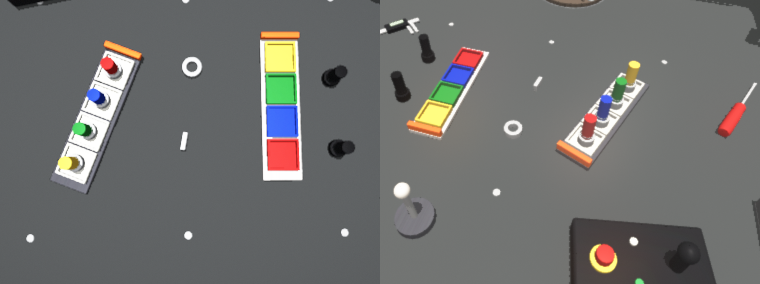

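All four stand upright within 2 mm of their seat centres, with tops at 91 mm. In the target rack from the bar, the order is red (110,66), blue (96,97), green (82,130), yellow (67,163), which is the reverse of the source.

```bash
python3 -c "
from plant import close_job
print(close_job())"
```

```text
the job is handed in; nothing more can be done
None
```

The job is handed in: all four gauges stand upright and released in the white-seated rack in reverse order (red nearest the orange bar, then blue, green, yellow), each about 2 mm or less from its seat centre; no verdict was returned.

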